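Set a culture plate under the colony counter's magnifier

TASK

Get the colony counter ready for reading the plate that lies on it. With a fingertip, slide that dish across the lit pad until it is fully home in the crescent-shaped stop; then push the magnifier's swing arm round until the lens is centred over the dish, and leave it there. Only push, grip nothing: keep the dish flat on the counter, never lifted or tipped, and leave everything else on the bench where it is.

Things in the scene. Friction and masses are not known exactly. Their poses are not given: they have to be found in the camera images.
- counter: colony counter: a low grey bench instrument that does not move. Origin on the bench under the centre of its round lit pad; x points to its rear (keys and display at its front face the robot at yaw 0), y to its left, z up. Flat deck 65 mm above the bench, x -100 to +135, y -150 to +130 mm; in front of it (x -100 to -160) the key panel slopes down to about 40 mm.
- pad_center (a point): centre of the lit pad, on the deck (65 mm above the bench); axes as the counter's. The pad is a flush white disc 122 mm across with a fine grid. A dish that is home has its centre within 2 mm of this point seen from above.
- stop_middle (a point): middle of the inner face of the dish stop, 47.5 mm from the pad's centre towards the counter's +x, at deck height. The stop is a fixed crescent lip on the deck, 9 mm high, 6 mm thick, inner radius 47.5 mm about the pad's centre, reaching 58 degrees either side of +x: a dish is put home by sliding it towards this point.
- dish: the closed round Petri dish (red agar, clear lid, 92 mm across, 15 mm high, about 45 g) lying on the counter's deck, 20 to 50 mm short of home at the start. Origin at the centre of its underside. It slides on the deck with ordinary friction (under 1 N).
- column (a point): point on the vertical axis of the magnifier's column at the height of the swing arm's rod (175 mm above the bench), at x +100, y -120 mm in the counter's frame. Round it stands the arm's hub, 28 mm across; the column's top is 196 mm above the bench.
- lens_center (a point): centre of the solid magnifier lens, 156 mm from the column's axis, 175 mm above the bench (89 mm of air between lens ring and dish lid). Its black ring is 104 mm across, 12 mm thick. A level steel rod 10 mm thick joins hub and ring at that height (75 mm of it free), ending in a 16 mm wide clamp at the ring.
- tab_tip (a point): middle of the outer end of the small finger tab that sticks out 23 mm from the lens ring's side away from the column: 18 mm wide, 7 mm thick, its tip 231 mm from the column's axis, 175 mm above the bench. Rod, clamp and tab each have a left and a right half, numbered lens_arm_c1 and c2, c3 and c4, c5 and c6.
- lens_arm (a joint): angle of the swing arm about the column, rad, growing counter-clockwise seen from above. 0: the rod points from the column at the pad's centre. At the start 1.5 to 2.1, out over the counter's right-hand (-y) side: push it clockwise, from the side away from the pad. Stops at -0.6 and 2.4. It turns level, with light friction (2 N at 70 mm from the column), and stays where left.
- pen: bystander: marker pen 105 mm long and 13 mm thick, lying on the deck at the left of the pad; origin at the middle of its underside
- stack: bystander: stack of four closed dishes, 92 mm across and 60 mm high, standing on the bench at the right of the counter, below the swung-out lens; origin at the centre of its underside
- spare_dish: bystander: another closed dish just like the first, lying on the bench itself left of the counter; origin at the centre of its underside
- tally: bystander: steel hand tally counter 44 mm across, 24 mm high, on the bench left of the counter; origin at the centre of its underside
- alcohol: bystander: bottle 64 mm across, 170 mm high, on the bench well to the right of the counter; origin at the centre of its underside
- vial_a: bystander: upright screw-cap vial 29 mm across, 85 mm high, on the bench, left of the counter and further back; origin at the centre of its underside
- vial_b: bystander: a second such vial beside the first; origin at the centre of its underside

How it is judged:
On the way, in this order (a step that is already met when the one before it is completed fails the run):
1. the dish is home in the crescent stop, flat on the deck (horizontal distance between dish and pad_center below 0.006 m and angle between dish's own z axis and vertical below 0.1 rad), for 0.2 s.
2. the lens is centred over the dish (horizontal distance between lens_center and dish below 0.012 m), for 0.2 s.
At the end, for the whole second after the job is handed in: The dish lies flat on the deck, its centre within 6 mm of the pad's centre (home in the stop), and the lens centre is within 12 mm of the dish's centre seen from above; dish and lens arm are at rest (horizontal distance between dish and pad_center below 0.006 m and z of dish in the frame of counter between 0.062 and 0.068 m and angle between dish's own z axis and vertical below 0.05 rad and horizontal distance between lens_center and dish below 0.012 m and velocity of joint lens_arm between -0.03 and 0.03 rad/s and linear speed of dish below 0.01 m/s); the robot touches nothing.
It fails at once if the dish is lifted (8 mm or more) or tipped (z of dish in the frame of counter above 0.073 m or angle between dish's own z axis and vertical above 0.2 rad).
It fails at once if something else on the bench or on the counter is moved (over 20 mm) or tipped (distance of any of pen, stack, spare_dish, tally, alcohol, vial_a, vial_b from where it was at the start of the episode above 0.02 m or angle between any of stack, alcohol, vial_a, vial_b's own z axis and vertical above 0.5 rad).
It fails at once if the swing arm's rod, clamp or tab is gripped from both sides instead of pushed ((contact force between the fingers and lens_arm_c1 above 2 N and contact force between the fingers and lens_arm_c2 above 2 N) or (contact force between the fingers and lens_arm_c3 above 2 N and contact force between the fingers and lens_arm_c4 above 2 N) or (contact force between the fingers and lens_arm_c5 above 2 N and contact force between the fingers and lens_arm_c6 above 2 N)).
It fails at once if the dish or the counter with its magnifier is pushed with the gripper's body or the arm (over 8 N) instead of the fingers (contact force between the arm and dish above 8 N or contact force between the arm and counter above 8 N).
It also fails if it takes over 53 s, if anything falls off the work surface, if the arm or the gripper's body presses on something with over 40 N, if the wrist force passes 120 N, or if a joint passes its speed limit or range.

ROBOT

A 7-joint arm with a two-finger parallel gripper is mounted at the origin on the work surface. World frame = base frame: x ahead of the robot, y to its left, z up, the work surface at z = 0. Lengths are in m, angles in rad, forces in N, time in s.
With the tool pointing down it reaches from about 0.425 to 0.925 m from the base axis. Payload 6.8 kg.
Tool frame: the origin (TCP) lies midway between the tips of the shut fingers; the grasp point (between the pads) lies r.tcp_to_grasp behind it (r.tcp_to_grasp is the distance from the TCP to the grasp point, in m); x points along the fingers, y is the direction in which the jaws open and shut, and the axes are right-handed (so a half turn about x gives the same grasp; the last joint's range is limited). The gripper opens to 85 mm and grips with 20 to 120 N. Pads are 22 mm wide; open, the fingers measure 114 mm over their backs; the gripper's body (76 mm by 85 mm) begins 54 mm behind the grasp point. The pads swing forward as they close: fully open they stand 13 mm farther back than shut.
Start: joints at [-1.367, 0.477, 0.022, 1.555, -0.011, 1.109, -0.083], TCP at [0.207, 0.642, 0.231] pointing down, gripper open.
Joint ranges: [-2.96, 2.96], [-0.34, 2.1], [-1.41, 1.46], [0.24, 2.44], [-1.37, 4.51], [0.17, 1.92], [-2.96, 2.96]. Speed limits (rad/s): [2.39, 2.39, 3.14, 3.14, 3.14, 3.14, 3.14].

INTERFACE

Orientations are given as a rotation vector (axis times angle).
In Python, from bench import r, grab_frame, search_frame, cut_out, pinpoint gives the robot as it stands. The module is installed in compiled form; this text tells all that it offers.
- The arm moves only by the tool apply_moves, never from a script. Its argument "commands" is a list of rows, each a list of 7 numbers: the finger opening in mm, from 0 to 85.4, then the shift along the tool's x, y, z in mm, then the turn, a rotation vector about the tool's x, y, z in rad. A call has 1 to 20 rows; each row is the pose to reach, as a shift and turn from the pose commanded when the call began, along the tool's axes at that moment; what a row does not reach only later rows make up. A row lasts 1/10 s, in which the tool goes at most 50 mm and 8.59 degrees, less where a joint would pass 70% of its speed; a pose out of reach is approached as far as the arm can. A call with a gripper value outside its range is refused whole. The fingers move at their own pace and stop on an object; "force" is the grip in N (left out, the last holds). Time passes only in rows, so rows that repeat a pose let the fingers close. It gives the time, the measured TCP pose, the force and the opening at its end, in the units of the state.
- r.get_obs(): the state, without advancing time (a new reading comes with each control period).
- grab_frame(name): name is "side" or "top" or "wrist"; returns a dict with "pixels" (480x640x3 uint8, red, green, blue), "mtx" (3x3 intrinsics, pixels), "position" and "rotation" of the camera in the world; the wrist camera has in their place "T_tool_cam" (4x4, takes a point from camera to tool coordinates, whose origin is the TCP and whose axes are the tool frame's). Camera axes: x right, y down, z forward; pixel columns grow to the right and rows downward; lengths in m; the calibration is good to about 2 mm. A picture is of the moment at which its call begins: read the wrist's pose just before it. There is no depth.
- r.hand_in(): hands the job in, once; it reports no verdict.
Trained networks look in the newest picture that a camera, given by its name, has taken for a name from the list of things; names that differ only in an ending like _2 or _b are one class to them, and where a whole thing is asked for, a point or a joint stands for the part that bears it (a point fixed in the world has none). Each returns a list of dicts, best first, with "confidence" (0 to 1); they miss things now and then, are a little off and sometimes report something else, mostly with a low value. They report only what shows in the picture. A call takes as long as a camera call.
- search_frame(label, camera): "point" ([column, row] as shares, 0 to 1, of the picture: columns of its width, rows of its height, amid what is visible of it).
- cut_out(label, camera): "pixels" (480x640 bool, what is visible of it) and "point" ([column, row] as shares, 0 to 1, of the picture: columns of its width, rows of its height, amid what is visible of it).
- pinpoint(label, camera): "point" ([column, row] as shares, 0 to 1, of the picture: columns of its width, rows of its height: a listed point, or the origin of a listed thing).
The state is a dict: "clock": time; "joints": joint angles; "qvel": joint speeds; "tau": joint torques, N m; "tcp_pos": TCP position; "orientation": TCP orientation; "contact_force": force on the tool from outside, world axes, zero at the start; "moment": the same for the moment, N m; "grip_width": finger opening in m.
Only numpy, scipy, OpenCV 4.12 (cv2) and the standard library are available. Lean on these libraries where they do the work, as an engineer would, in place of code of your own. Each camera call takes 0.05 s, during which the arm holds its last target.

## Working session

There is one attempt and no reset: what is moved stays moved. The work goes in short steps, Python scripts to look and compute and a tool call to move; the robot and the scene stay as the last step left them, time stands still between calls to the robot, and variables do not carry over. Pictures are saved under pics/ and viewed, and the job is handed in when it is done.

Besides the shell and the picture viewer there is one more tool, called after "Request:" as a command line: name --pt "numbers of a row" for each row, then --argument value for the rest. apply_moves: Moves the arm, as the interface text tells. Its arguments: {"type":"object","properties":{"commands":{"type":"array"},"force":{"type":"number"}},"required":["commands"]}

```bash
mkdir -p pics; cat > h.py <<'E'
import numpy as np, cv2
from bench import r, grab_frame, search_frame, cut_out, pinpoint
from scipy.spatial.transform import Rotation as R
def ray(f,pt):
    u=np.array([pt[0]*640,pt[1]*480,1.0]); d=np.linalg.inv(f["mtx"])@u
    Rm=np.array(f["rotation"]); 
    if Rm.shape!=(3,3): Rm=R.from_rotvec(Rm).as_matrix()
    return np.array(f["position"]),Rm@d
def at(f,pt,z):
    p,d=ray(f,pt); return p+d*(z-p[2])/d[2]
def tri(fa,pa,fb,pb):
    p,d=ray(fa,pa);q,e=ray(fb,pb);d=d/np.linalg.norm(d);e=e/np.linalg.norm(e)
    s=np.linalg.lstsq(np.c_[d,-e],q-p,rcond=None)[0]
    a=p+s[0]*d;b=q+s[1]*e
    return (a+b)/2,np.linalg.norm(a-b)
def save(f,n): cv2.imwrite("pics/"+n,cv2.cvtColor(f["pixels"],cv2.COLOR_RGB2BGR))
E
python3 - <<'E'
from h import *
np.set_printoptions(precision=4,suppress=True)
o=r.get_obs();print(o, r.tcp_to_grasp)
F={}
for c in("side","top"):
    f=grab_frame(c);F[c]=f;save(f,c+"0.png");print(c,f["position"],np.array(f["rotation"]))
    for n,z in [("pad_center",.065),("stop_middle",.065),("dish",.065),("column",.175),("lens_center",.175),("tab_tip",.175),("counter",0),("pen",.065),("stack",0),("alcohol",0)]:
        q=pinpoint(n,c)
        for k in q[:2]: print(c,n,round(k["confidence"],2),np.array(k["point"])*[640,480],at(f,k["point"],z))
E
```

```text
{'clock': 0.0, 'joints': array([-1.3671,  0.4778,  0.0223,  1.5565, -0.0115,  1.1093, -0.0831]), 'qvel': array([ 0.0008,  0.0006,  0.0012, -0.0004,  0.0001, -0.0012,  0.0016]), 'tau': array([  0.0004, -59.6455,   1.6082, -28.1198,   0.0125,   0.0094,
        -0.    ]), 'tcp_pos': array([0.2069, 0.6419, 0.2303]), 'orientation': array([ 0.2432,  1.557 , -0.2462]), 'contact_force': array([ 0.6328,  0.2788, -0.7652]), 'moment': array([ 0.0249, -0.011 , -0.0083]), 'grip_width': 0.08524086228664535} 0.0187
side [0.479  0.9277 1.1627] [-0.1904  2.895  -1.1348]
side pad_center 0.82 [325.504 301.824] [0.5309 0.1037 0.065 ]
side stop_middle 0.71 [307.008 295.2  ] [0.5745 0.0909 0.065 ]
side dish 0.66 [324.288 314.016] [0.5299 0.1374 0.065 ]
side dish 0.56 [344.576 294.912] [0.49   0.0783 0.065 ]
side column 0.56 [295.488 217.488] [ 0.6201 -0.0431  0.175 ]
side column 0.52 [389.696 193.008] [ 0.4088 -0.157   0.175 ]
side lens_center 0.95 [361.728 203.184] [ 0.4728 -0.1122  0.175 ]
side tab_tip 0.73 [391.68 192.72] [ 0.4041 -0.1587  0.175 ]
side counter 0.94 [326.272 311.712] [0.529  0.0834 0.  
[... 301 characters left out ...]
enter 0.76 [268.288 255.6  ] [0.5325 0.0958 0.065 ]
top stop_middle 0.66 [270.784 240.576] [0.5737 0.0891 0.065 ]
top dish 0.7 [271.808 268.176] [0.4982 0.0862 0.065 ]
top column 0.6 [321.28  218.304] [ 0.6123 -0.0459  0.175 ]
top column 0.57 [273.408 267.888] [0.4859 0.076  0.175 ]
top lens_center 0.57 [348.928 271.92 ] [ 0.4743 -0.1141  0.175 ]
top tab_tip 0.83 [364.288 300.096] [ 0.4031 -0.1513  0.175 ]
top counter 0.66 [271.68  261.312] [0.5253 0.0903 0.    ]
top pen 0.74 [234.176 226.608] [0.613  0.1889 0.065 ]
top stack 0.87 [346.176 290.016] [ 0.4429 -0.1179  0.    ]
top alcohol 0.6 [462.208 216.912] [ 0.6492 -0.4532  0.    ]
top alcohol 0.5 [365.312 299.28 ] [ 0.4166 -0.1709  0.    ]
```

View pics/side0.png

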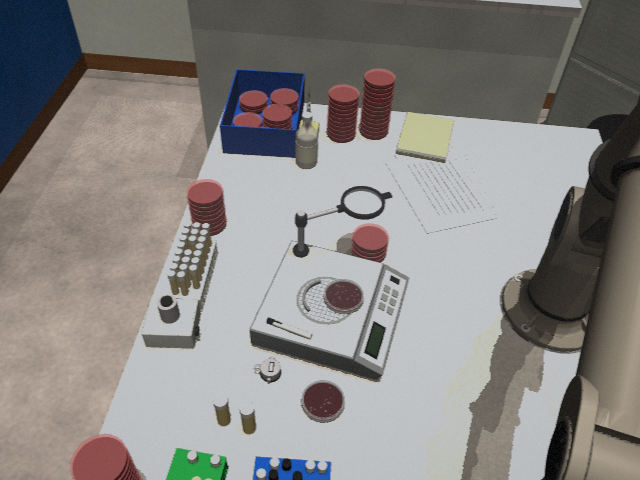

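View pics/top0.png

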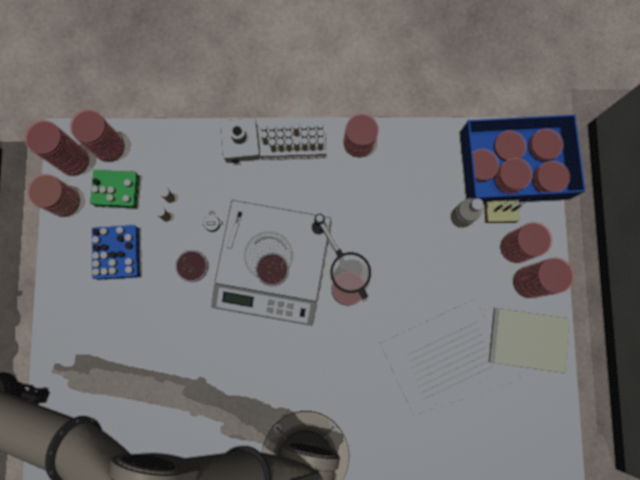

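The side view shows the counter with its dish at about (344,296) and the lens swung out at (362,203). In the top view the dish is at (272,268), the lens ring at (350,272) and the column at (320,218). I'll fit the counter pose from all the points together.

```bash
python3 - <<'E'
from h import *
from scipy.optimize import least_squares
np.set_printoptions(precision=4,suppress=True)
obs=[]
pts={"pad_center":(0,0,.065),"stop_middle":(.0475,0,.065),"column":(.1,-.12,.175)}
F={}
def proj(f,P):
    Rm=np.array(f["rotation"]); Rm=Rm if Rm.shape==(3,3) else R.from_rotvec(Rm).as_matrix()
    c=Rm.T@(P-np.array(f["position"])); u=np.array(f["mtx"])@c; return u[:2]/u[2]
for c in("side","top"):
    f=grab_frame(c);F[c]=f
    for n in list(pts)+["lens_center","tab_tip"]:
        q=pinpoint(n,c)
        if q: obs.append((c,n,np.array(q[0]["point"])*[640,480]))
    for k in cut_out("dish",c)[:3]:
        m=k["pixels"]; ys,xs=np.nonzero(m); 
        e=cv2.minEnclosingCircle(np.c_[xs,ys].astype(np.float32))
        print(c,"dishmask",round(k["confidence"],2),m.sum(),xs.mean(),ys.mean(),e, at(f,[(xs.mean()+.5)/640,(ys.mean()+.5)/480],.0725))
    print(c,"mtx",f["mtx"][0,0])
def W(p,n):
    x,y,a,t=p; Rz=R.from_euler('z',a).as_matrix()
    if n in pts: v=np.array(pts[n])
    else:
        z0=np.arctan2(.12,-.1)+t; L=.156 if n=="lens_center" else .231
        v=np.array([.1+L*np.cos(z0),-.12+L*np.sin(z0),.175])
    return Rz@v+[x,y,0]
fun=lambda p:np.concatenate([proj(F[c],W(p,n))-u for c,n,u in obs])
s=least_squares(fun,[.53,.1,-.2,1.5],loss="soft_l1")
print(s.x); 
for (c,n,u),e in zip(obs,fun(s.x).reshape(-1,2)): print(c,n,e)
for n in list(pts)+["lens_center","tab_tip"]: print(n,W(s.x,n))
o=r.get_obs();print(R.from_rotvec(o["orientation"]).as_matrix())
# crops with overlay
for c,(x0,y0) in (("side",(230,170)),("top",(190,180))):
    im=cv2.cvtColor(F[c]["pixels"],cv2.COLOR_RGB2BGR)[y0:y0+150,x0:x0+200]
    im=cv2.resize(im,None,fx=4,fy=4,interpolation=cv2.INTER_CUBIC)
    Rz=R.from_euler('z',s.x[2]).as_matrix();T=np.r_[s.x[:2],0]
    def pl(P,col): cv2.polylines(im,[np.int32([(proj(F[c],Rz@np.array(v)+T)-[x0,y0]+.5)*4 for v in P])],False,col,1)
    th=np.linspace(0,2*np.pi,60)
    pl([(.061*np.cos(t),.061*np.sin(t),.065) for t in th],(0,255,0))
    pl([(-.1,-.15,.065),(.135,-.15,.065),(.135,.13,.065),(-.1,.13,.065),(-.1,-.15,.065)],(0,255,255))
    l=Rz.T@(W(s.x,"lens_center")-T)
    pl([(l[0]+.052*np.cos(t),l[1]+.052*np.sin(t),.175) for t in th],(255,0,0))
    cv2.imwrite(f"pics/{c}1.png",im)
E
```

```text
side dishmask 0.92 1154 343.7850953206239 295.4930675909879 ((344.2073059082031, 295.0), 20.816804885864258) [0.4903 0.0872 0.0725]
side mtx 607.1469348816532
top dishmask 0.69 916 271.0938864628821 268.51200873362444 ((271.08392333984375, 268.1355895996094), 17.351951599121094) [0.4951 0.0864 0.0725]
top mtx 606.2350252145353
[ 0.5335  0.0967 -0.193   1.5784]
side pad_center [-2.2826 -1.5065]
side stop_middle [ 3.0681 -1.149 ]
side column [0.0614 0.8399]
side lens_center [-0.351  -2.1076]
side tab_tip [0.9199 1.5065]
top pad_center [-1.0179  0.4658]
top stop_middle [ 1.4902 -0.6491]
top column [-3.2647  2.8228]
top lens_center [ 0.0274 -0.2418]
top tab_tip [-0.1979 -1.8159]
pad_center [0.5335 0.0967 0.065 ]
stop_middle [0.5801 0.0875 0.065 ]
column [ 0.6086 -0.0403  0.175 ]
lens_center [ 0.4724 -0.1164  0.175 ]
tab_tip [ 0.4069 -0.1529  0.175 ]
[[-0.      0.3068  0.9518]
 [ 0.      0.9518 -0.3068]
 [-1.      0.     -0.    ]]
```

View pics/side1.png

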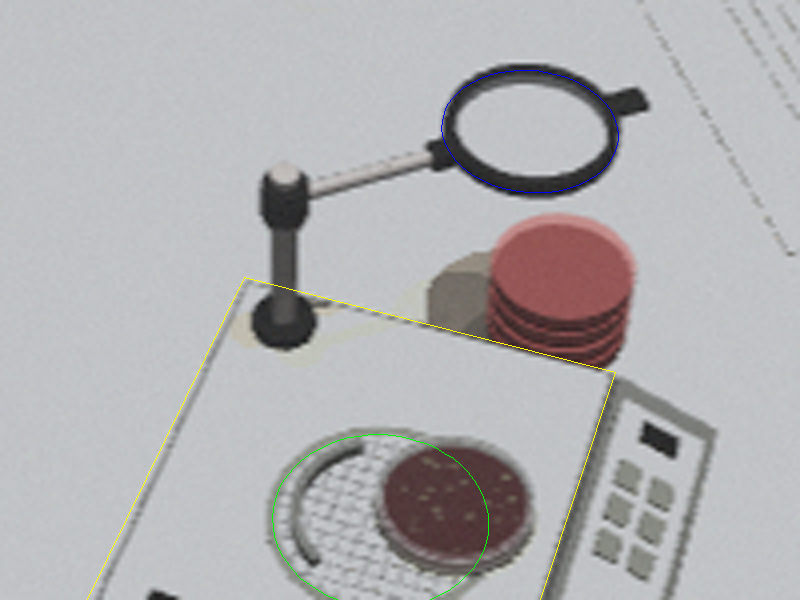

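View pics/top1.png

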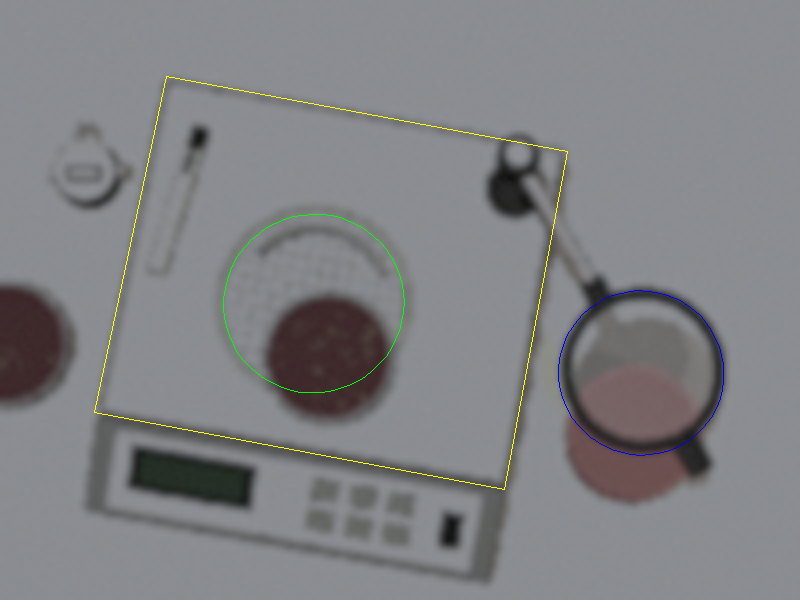

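The overlay fits to about 2 mm: the pad outline is near (314,303) and the lens ring near (641,372) in the top crop. The dish is about 41 mm short of home. Next I'll shut the fingers, move to just behind the dish and turn the tool to face it.

Request:
apply_moves --pt "0 0 -475 387 -0.555 0 0" --pt "0 0 -475 387 -0.555 0 0" --pt "0 0 -475 387 -0.555 0 0" --pt "0 0 -475 387 -0.555 0 0" --pt "0 0 -475 387 -0.555 0 0" --pt "0 0 -475 387 -0.555 0 0" --pt "0 0 -475 387 -0.555 0 0" --pt "0 0 -475 387 -0.555 0 0" --pt "0 0 -475 387 -0.555 0 0" --pt "0 0 -475 387 -0.555 0 0" --pt "0 0 -475 387 -0.555 0 0" --pt "0 0 -475 387 -0.555 0 0" --pt "0 0 -475 387 -0.555 0 0" --pt "0 0 -475 387 -0.555 0 0" --pt "0 0 -475 387 -0.555 0 0" --pt "0 0 -475 387 -0.555 0 0" --pt "0 0 -475 387 -0.555 0 0" --pt "0 0 -475 387 -0.555 0 0" --force 20

```text
clock: 3.6
tcp_pos: [0.4294, 0.0726, 0.2313]
orientation: [-0.192, 1.562, 0.193]
contact_force: [0.8, 0.8, 0.3]
grip_width: 0.0002
```

```bash
cat >> h.py <<'E'
def wcam():
    o=r.get_obs(); f=grab_frame("wrist"); T=np.eye(4);T[:3,:3]=R.from_rotvec(o["orientation"]).as_matrix();T[:3,3]=o["tcp_pos"]
    M=T@np.array(f["T_tool_cam"]); f["position"]=M[:3,3]; f["rotation"]=M[:3,:3]; return f
def proj(f,P):
    Rm=np.array(f["rotation"]); Rm=Rm if Rm.shape==(3,3) else R.from_rotvec(Rm).as_matrix()
    c=Rm.T@(np.array(P)-np.array(f["position"])); u=np.array(f["mtx"])@c; return u[:2]/u[2]
E
python3 - <<'E'
from h import *
np.set_printoptions(precision=4,suppress=True)
o=r.get_obs();print(o["clock"],o["tcp_pos"],o["contact_force"],R.from_rotvec(o["orientation"]).as_matrix(),o["joints"])
f=wcam();save(f,"w2.png");print(f["position"])
for n,z in [("pad_center",.065),("stop_middle",.065),("dish",.065),("column",.175)]:
    for k in pinpoint(n,"wrist")[:2]: print(n,round(k["confidence"],2),np.array(k["point"])*[640,480],at(f,k["point"],z))
for n in ("side","top"):
    f=grab_frame(n);save(f,n+"2.png")
E
```

```text
3.6 [0.4294 0.0726 0.2313] [0.8028 0.789  0.3141] [[-0.0001 -0.2427  0.9701]
 [ 0.0001  0.9701  0.2427]
 [-1.      0.0001 -0.0001]] [-0.5688  0.0689  0.2728  2.1125 -0.0227  0.963   1.5324]
[0.3609 0.0557 0.3742]
stop_middle 0.43 [438.528 426.384] [0.5865 0.2263 0.065 ]
stop_middle 0.41 [526.72  339.888] [0.4868 0.2699 0.065 ]
dish 0.86 [310.976 295.68 ] [0.4917 0.0855 0.065 ]
```

View pics/w2.png

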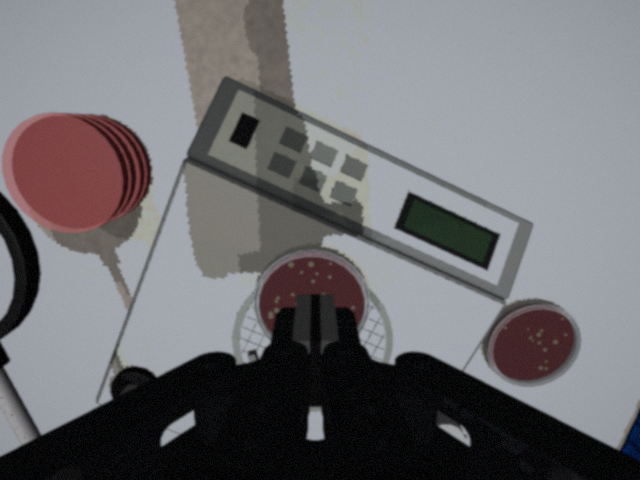

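View pics/side2.png

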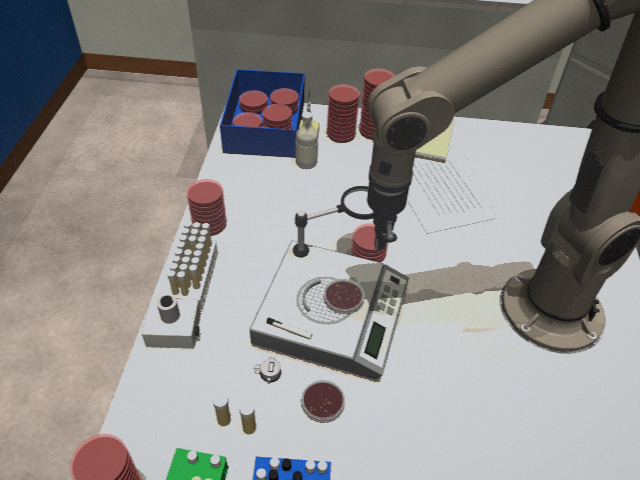

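The wrist picture shows the dish at about (312,296), between and beyond the shut fingertips. That puts it at (0.492, 0.086), in line with the other cameras. The arm clears the lens, so I'll go down.

Request:
apply_moves --pt "0 30 0 0 0 0 0" --pt "0 60 0 0 0 0 0" --pt "0 90 0 0 0 0 0" --pt "0 120 0 0 0 0 0" --pt "0 140 0 0 0 0 0" --pt "0 152 0 0 0 0 0" --pt "0 161 0 0 0 0 0" --pt "0 161 0 0 0 0 0" --pt "0 161 0 0 0 0 0"

```text
clock: 4.85
tcp_pos: [0.43, 0.0717, 0.0706]
orientation: [-0.191, 1.562, 0.191]
contact_force: [0.1, -0.8, -0.3]
grip_width: 0.0002
```

```bash
python3 - <<'E'
from h import *
for n in ("side","top"):
    f=grab_frame(n);save(f,n+"3.png")
    x0,y0=(230,170) if n=="side" else (190,180)
    im=cv2.cvtColor(f["pixels"],cv2.COLOR_RGB2BGR)[y0:y0+150,x0:x0+200]
    cv2.imwrite("pics/c3%s.png"%n,cv2.resize(im,None,fx=4,fy=4))
E
```

```text
(no output)
```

View pics/c3side.png

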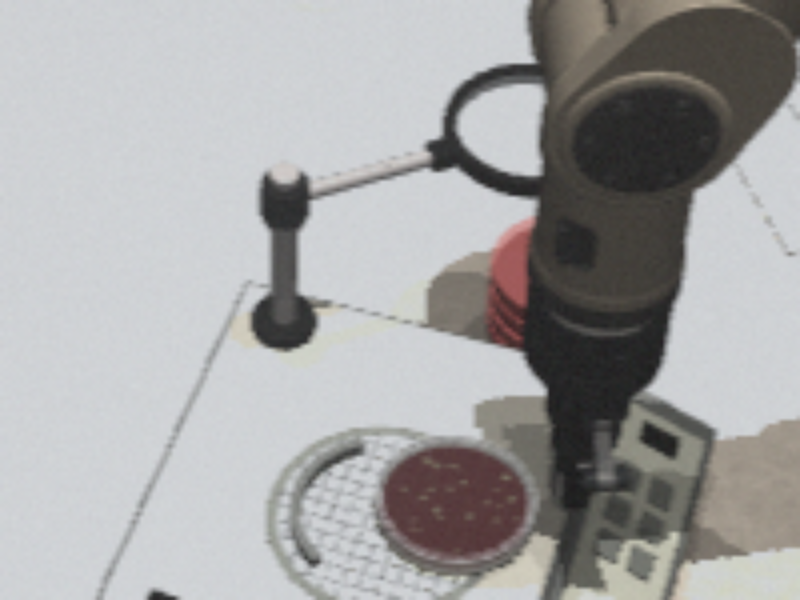

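The finger stands at about (575,490) in the crop, just behind the dish, and nothing is touched. I'll push slowly.

Request:
apply_moves --pt "0 0 0 4 0 0 0" --pt "0 0 0 8 0 0 0" --pt "0 0 0 12 0 0 0" --pt "0 0 0 16 0 0 0" --pt "0 0 0 20 0 0 0" --pt "0 0 0 24 0 0 0" --pt "0 0 0 28 0 0 0" --pt "0 0 0 32 0 0 0" --pt "0 0 0 35 0 0 0" --pt "0 0 0 38 0 0 0" --pt "0 0 0 38 0 0 0"

```text
clock: 6.05
tcp_pos: [0.4671, 0.0809, 0.0703]
orientation: [-0.191, 1.562, 0.191]
contact_force: [-0.2, -0.6, -0.5]
grip_width: -0.0001
```

```bash
cat > look.py <<'E'
from h import *
import sys
np.set_printoptions(precision=4,suppress=True)
k=sys.argv[1]
o=r.get_obs();print(o["clock"],o["tcp_pos"],o["contact_force"])
for n in ("side","top"):
    f=grab_frame(n)
    x0,y0=(230,170) if n=="side" else (190,180)
    for q in cut_out("dish",n)[:2]:
        ys,xs=np.nonzero(q["pixels"]);print(n,"dish",round(q["confidence"],2),len(xs),at(f,[(xs.mean()+.5)/640,(ys.mean()+.5)/480],.0725))
    for l in("lens_center","tab_tip"):
        for q in pinpoint(l,n)[:1]: print(n,l,round(q["confidence"],2),at(f,q["point"],.175))
    im=cv2.cvtColor(f["pixels"],cv2.COLOR_RGB2BGR)[y0:y0+150,x0:x0+200]
    cv2.imwrite("pics/c%s%s.png"%(k,n),cv2.resize(im,None,fx=4,fy=4,interpolation=cv2.INTER_CUBIC))
E
python3 look.py 4
```

```text
6.05 [0.4671 0.0809 0.0703] [-0.2409 -0.6222 -0.5478]
side dish 0.82 1171 [0.5194 0.0944 0.0725]
side dish 0.39 428 [0.6995 0.3947 0.0725]
top lens_center 0.8 [ 0.4679 -0.1141  0.175 ]
top tab_tip 0.64 [ 0.4054 -0.1486  0.175 ]
```

View pics/c4side.png

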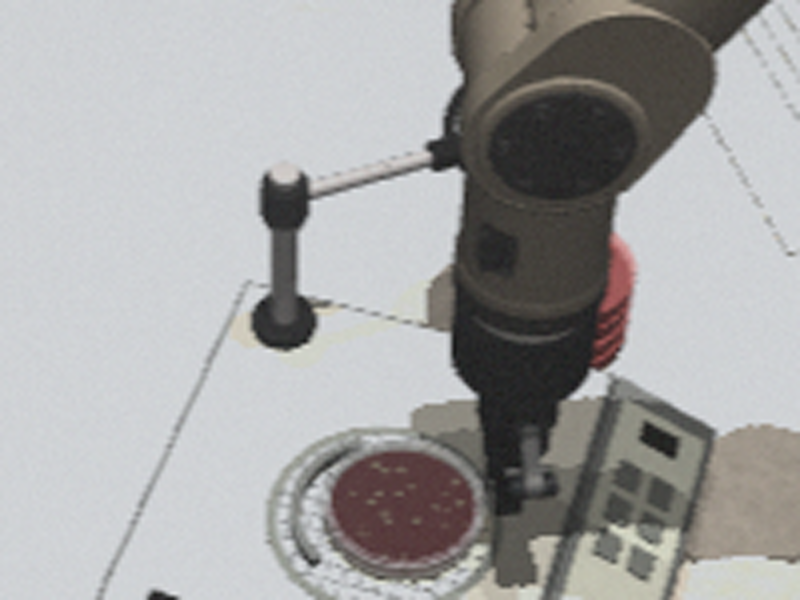

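The dish centre is now at about (403,505) in the crop, roughly 12 mm short of home. I'll keep pushing and watch the force.

Request:
apply_moves --pt "0 0 0 3 0 0 0" --pt "0 0 0 6 0 0 0" --pt "0 0 0 8 0 0 0" --pt "0 0 0 10 0 0 0" --pt "0 0 0 11 0 0 0" --pt "0 0 0 11 0 0 0"

```text
clock: 7.05
tcp_pos: [0.4775, 0.0835, 0.0703]
orientation: [-0.191, 1.562, 0.191]
contact_force: [-0.1, -0.6, -0.1]
grip_width: -0.0001
```

```bash
python3 look.py 5
```

```text
7.05 [0.4775 0.0835 0.0703] [-0.0814 -0.64   -0.0965]
side dish 0.88 1168 [0.5295 0.0974 0.0725]
side lens_center 0.74 [ 0.6156 -0.0434  0.175 ]
side tab_tip 0.16 [0.52   0.1706 0.175 ]
top dish 0.22 157 [0.7025 0.3743 0.0725]
top lens_center 0.77 [ 0.4695 -0.1199  0.175 ]
top tab_tip 0.85 [ 0.4041 -0.1529  0.175 ]
```

View pics/c5side.png

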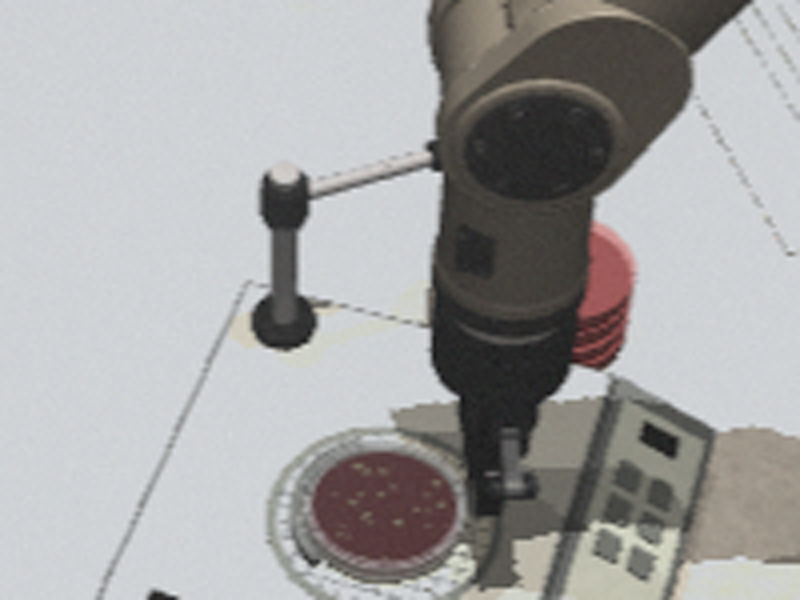

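Request:
apply_moves --pt "0 0 0 1 0 0 0" --pt "0 0 0 2 0 0 0" --pt "0 0 0 2 0 0 0"

```text
clock: 7.75
tcp_pos: [0.4787, 0.0838, 0.0701]
orientation: [-0.191, 1.564, 0.191]
contact_force: [-2.0, -0.3, 1.9]
grip_width: -0.0001
```

Request:
apply_moves --pt "0 0 0 1 0 0 0" --pt "0 0 0 1 0 0 0" --pt "0 0 0 1 0 0 0"

```text
clock: 8.05
tcp_pos: [0.4788, 0.0838, 0.07]
orientation: [-0.191, 1.565, 0.191]
contact_force: [-5.8, -0.6, 2.7]
grip_width: 0.0
```

The force rose from about 0 to 6 N with no further travel, so the dish is against the stop. I'll back off and check.

Request:
apply_moves --pt "0 0 0 -6 0 0 0" --pt "0 0 0 -12 0 0 0" --pt "0 -60 0 -12 0 0 0" --pt "0 -110 0 -12 0 0 0" --pt "0 -160 0 -12 0 0 0" --pt "0 -160 0 -12 0 0 0" --pt "0 -160 0 -12 0 0 0"

```text
clock: 8.75
tcp_pos: [0.4699, 0.0818, 0.2323]
orientation: [-0.189, 1.557, 0.192]
contact_force: [-0.5, 0.4, -0.5]
grip_width: -0.0006
```

```bash
python3 look.py 6; python3 - <<'E'
from h import *
f=wcam();save(f,"w6.png")
for k in pinpoint("dish","wrist")[:2]: print("dish",k["confidence"],at(f,k["point"],.065))
E
```

```text
8.75 [0.4699 0.0818 0.2323] [-0.5215  0.4156 -0.4653]
side dish 0.59 1125 [0.531  0.0971 0.0725]
side lens_center 0.65 [ 0.4743 -0.1098  0.175 ]
side tab_tip 0.76 [ 0.398  -0.1638  0.175 ]
top lens_center 0.87 [ 0.4718 -0.1172  0.175 ]
top tab_tip 0.8 [ 0.4156 -0.1555  0.175 ]
```

View pics/c6side.png

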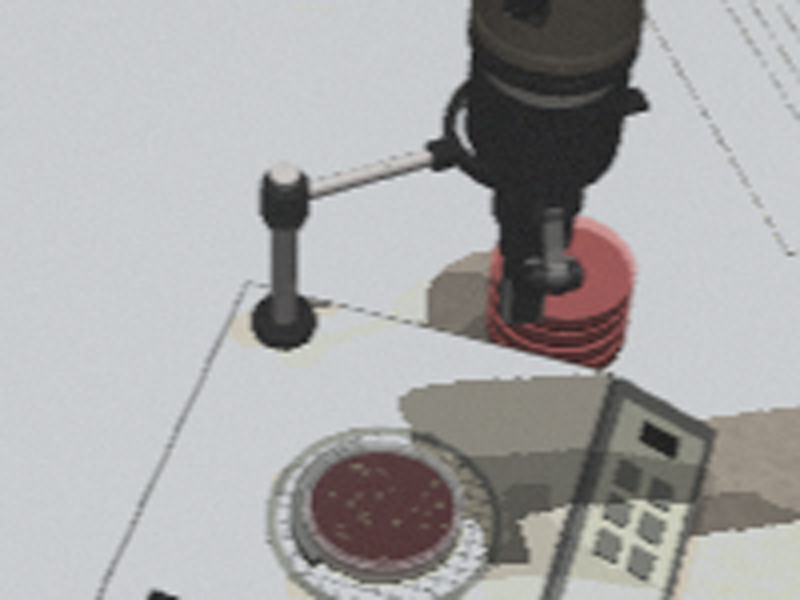

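View pics/c6top.png

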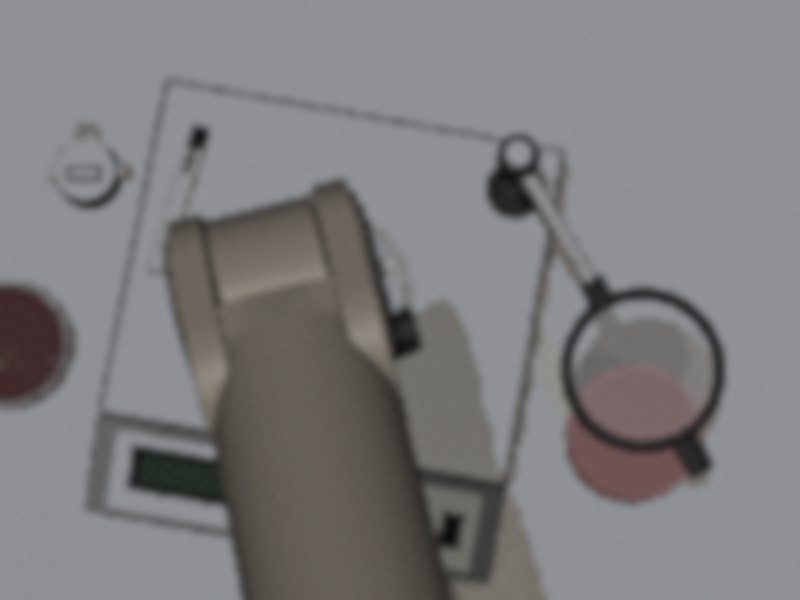

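The side crop shows the dish nested in the crescent: its centre is at about (383,505), the same as the pad's. From the contact point it is about 1 mm from home. Next the lens. The tab's arc would fall inside the minimum reach, so I'll push on the rod instead, at r≈65 mm.

Request:
apply_moves --pt "0 0 -40 10 0.26 0 0" --pt "0 0 -80 20 0.5 0 0" --pt "0 0 -120 30 0.75 0 0" --pt "0 0 -160 40 1.0 0 0" --pt "0 0 -196 49 1.2 0 0" --pt "0 0 -196 49 1.307 0 0" --pt "0 0 -196 49 1.307 0 0" --pt "0 0 -196 49 1.307 0 0" --pt "0 0 -196 49 1.307 0 0" --pt "0 0 -196 49 1.307 0 0" --pt "0 0 -196 49 1.307 0 0" --pt "0 0 -196 49 1.307 0 0"

```text
clock: 10.45
tcp_pos: [0.5632, -0.0971, 0.2302]
orientation: [0.827, 1.408, -0.827]
contact_force: [0.3, -0.6, -0.0]
grip_width: 0.0
```

```bash
python3 look.py 7;python3 - <<'E'
from h import *
np.set_printoptions(precision=4,suppress=True)
o=r.get_obs();print(R.from_rotvec(o["orientation"]).as_matrix(),o["joints"])
f=wcam();save(f,"w7.png")
E
```

```text
10.45 [ 0.5632 -0.0971  0.2302] [ 0.2962 -0.5944 -0.0239]
side dish 0.78 1117 [0.5302 0.0972 0.0725]
side lens_center 0.73 [ 0.4775 -0.1104  0.175 ]
side tab_tip 0.92 [ 0.4024 -0.1576  0.175 ]
top dish 0.83 934 [0.5357 0.0961 0.0725]
top lens_center 0.88 [ 0.4728 -0.1158  0.175 ]
top tab_tip 0.81 [ 0.4039 -0.15    0.175 ]
[[ 0.      0.8741  0.4857]
 [ 0.0001  0.4857 -0.8741]
 [-1.      0.0001 -0.0001]] [-0.4374  0.3517  0.6366  1.8417 -0.2419  1.0261  0.8035]
```

View pics/c7side.png

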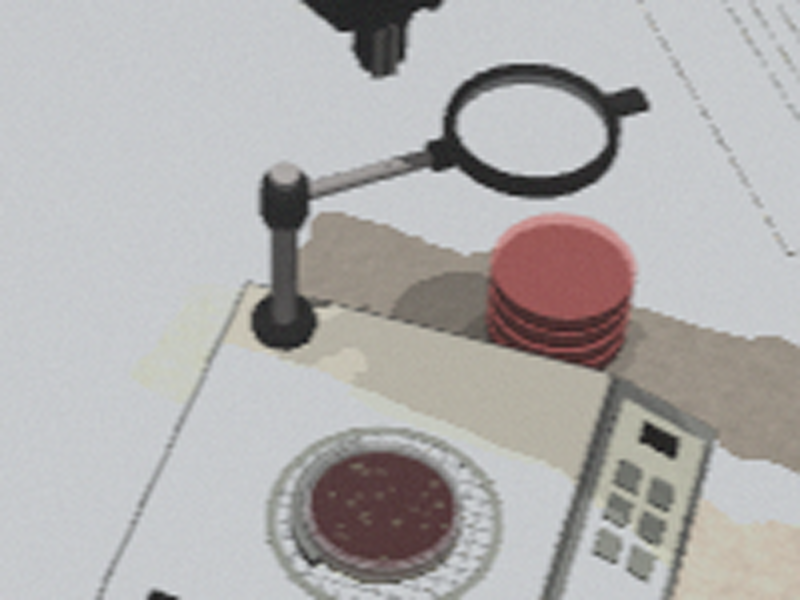

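View pics/w7.png

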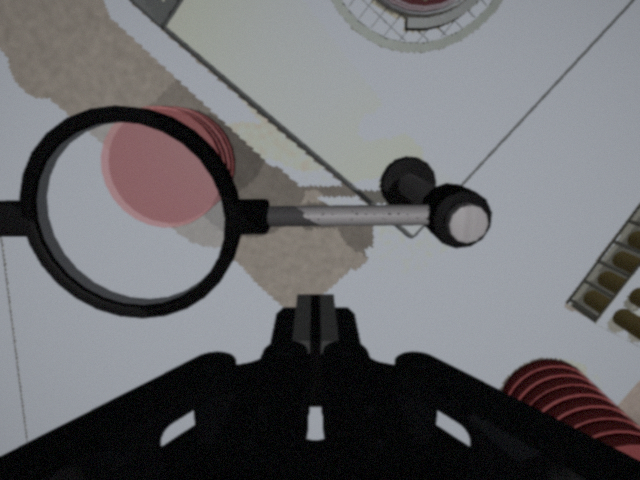

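In the wrist view the rod runs from (268,217) to (432,217). The shut fingertips at (315,300) are square behind it and clear of the clamp at (252,215) and the hub at (460,215). In the side crop the dish is still home. I'll refine the column position from this view.

```bash
python3 - <<'E'
from h import *
np.set_printoptions(precision=4,suppress=True)
f=wcam()
print("coltop",at(f,[467/640,223/480],.196))
# lens ring outer circle via px extents at z .175
print("lens by ring", at(f,[130/640,211/480],.175))
for n in("column","lens_center","tab_tip"):
    for k in pinpoint(n,"wrist")[:1]: print(n,k["confidence"],np.array(k["point"])*[640,480],at(f,k["point"],.175))
for n in("pad_center","stop_middle"):
    for k in pinpoint(n,"wrist")[:1]: print(n,k["confidence"],np.array(k["point"])*[640,480],at(f,k["point"],.065))
print("rod pts",at(f,[275/640,216/480],.18),at(f,[428/640,214/480],.18))
E
```

```text
coltop [ 0.6078 -0.0398  0.196 ]
lens by ring [ 0.47   -0.1151  0.175 ]
column 0.83 [455.424 211.92 ] [ 0.609  -0.0384  0.175 ]
lens_center 0.9 [134.912 217.008] [ 0.4733 -0.1168  0.175 ]
rod pts [ 0.5328 -0.0818  0.18  ] [ 0.5961 -0.0455  0.18  ]
```

Request:
apply_moves --pt "0 25 0 0 0 0 0" --pt "0 50 0 0 0 0 0" --pt "0 72 0 0 0 0 0" --pt "0 72 0 0 0 0 0" --pt "0 72 0 0 0 0 0"

```text
clock: 11.7
tcp_pos: [0.5633, -0.0973, 0.1586]
orientation: [0.828, 1.407, -0.829]
contact_force: [0.9, 0.7, 1.2]
grip_width: 0.0001
```

The column is at (0.608, -0.040), and the fit and the wrist view agree. I'll work out the arc rows now.

```bash
cat > arc.py <<'E'
from h import *
import sys
def rows(th0,th1,n,r_=.067,d=.016,col=(.608,-.0398)):
    o=r.get_obs();M=R.from_rotvec(o["orientation"]).as_matrix();p=o["tcp_pos"]
    yaw=np.degrees(np.arctan2(M[1,2],M[0,2]))
    for th in np.linspace(th0,th1,n):
        a=np.radians(th);u=np.array([np.cos(a),np.sin(a)]);t=np.array([-u[1],u[0]])
        P=np.r_[np.array(col)+r_*u+d*t,p[2]]
        s=M.T@(P-p)*1000
        dy=(th-90+180-yaw+180)%360-180
        print([0,0,round(s[1],1),round(s[2],1),round(-np.radians(dy),3),0,0],end=",\n")
E
python3 -c "
from arc import *
rows(213,170,14)"
```

```text
[0, 0, np.float64(1.3), np.float64(-8.0), np.float64(-0.069), 0, 0],
[0, 0, np.float64(0.2), np.float64(-11.9), np.float64(-0.011), 0, 0],
[0, 0, np.float64(-0.7), np.float64(-15.7), np.float64(0.046), 0, 0],
[0, 0, np.float64(-1.3), np.float64(-19.7), np.float64(0.104), 0, 0],
[0, 0, np.float64(-1.7), np.float64(-23.6), np.float64(0.162), 0, 0],
[0, 0, np.float64(-1.9), np.float64(-27.6), np.float64(0.219), 0, 0],
[0, 0, np.float64(-1.8), np.float64(-31.6), np.float64(0.277), 0, 0],
[0, 0, np.float64(-1.5), np.float64(-35.5), np.float64(0.335), 0, 0],
[0, 0, np.float64(-1.0), np.float64(-39.5), np.float64(0.393), 0, 0],
[0, 0, np.float64(-0.3), np.float64(-43.4), np.float64(0.45), 0, 0],
[0, 0, np.float64(0.7), np.float64(-47.3), np.float64(0.508), 0, 0],
[0, 0, np.float64(1.9), np.float64(-51.0), np.float64(0.566), 0, 0],
[0, 0, np.float64(3.3), np.float64(-54.8), np.float64(0.624), 0, 0],
[0, 0, np.float64(4.9), np.float64(-58.4), np.float64(0.681), 0, 0],
```

Request:
apply_moves --pt "0 0 0 -4 0 0 0" --pt "0 0 0 -8 0 0 0" --pt "0 0 0 -12 0 0 0" --pt "0 0 -1 -16 0.05 0 0" --pt "0 0 -1 -20 0.1 0 0" --pt "0 0 -2 -24 0.16 0 0" --pt "0 0 -2 -28 0.22 0 0" --pt "0 0 -2 -32 0.28 0 0" --pt "0 0 -1.5 -35.5 0.335 0 0" --pt "0 0 -1 -39.5 0.39 0 0" --pt "0 0 0 -43.5 0.45 0 0" --pt "0 0 1 -47 0.51 0 0" --pt "0 0 2 -51 0.57 0 0" --pt "0 0 3 -55 0.62 0 0" --pt "0 0 5 -58.5 0.68 0 0" --pt "0 0 5 -58.5 0.68 0 0"

```text
clock: 13.3
tcp_pos: [0.5395, -0.043, 0.1588]
orientation: [1.336, 1.122, -1.334]
contact_force: [0.4, 0.3, -0.1]
grip_width: 0.0
```

```bash
python3 look.py 8; python3 -c "
from arc import *
f=wcam();save(f,'w8.png')
rows(167,130,13)"
```

```text
13.3 [ 0.5395 -0.043   0.1588] [ 0.409   0.3353 -0.129 ]
side dish 0.97 1130 [0.5304 0.0967 0.0725]
side lens_center 0.8 [ 0.4562 -0.0045  0.175 ]
side tab_tip 0.91 [0.378  0.0053 0.175 ]
top dish 0.78 897 [0.536  0.0959 0.0725]
[0, 0, np.float64(-0.6), np.float64(-3.2), np.float64(0.054), 0, 0],
[0, 0, np.float64(-1.2), np.float64(-6.9), np.float64(0.108), 0, 0],
[0, 0, np.float64(-1.6), np.float64(-10.6), np.float64(0.162), 0, 0],
[0, 0, np.float64(-1.7), np.float64(-14.3), np.float64(0.215), 0, 0],
[0, 0, np.float64(-1.7), np.float64(-18.0), np.float64(0.269), 0, 0],
[0, 0, np.float64(-1.5), np.float64(-21.7), np.float64(0.323), 0, 0],
[0, 0, np.float64(-1.0), np.float64(-25.4), np.float64(0.377), 0, 0],
[0, 0, np.float64(-0.4), np.float64(-29.0), np.float64(0.431), 0, 0],
[0, 0, np.float64(0.4), np.float64(-32.7), np.float64(0.485), 0, 0],
[0, 0, np.float64(1.4), np.float64(-36.2), np.float64(0.538), 0, 0],
[0, 0, np.float64(2.6), np.float64(-39.7), np.float64(0.592), 0, 0],
[0, 0, np.float64(4.0), np.float64(-43.2), np.float64(0.646), 0, 0],
[0, 0, np.float64(5.6), np.float64(-46.5), np.float64(0.7), 0, 0],
```

View pics/w8.png

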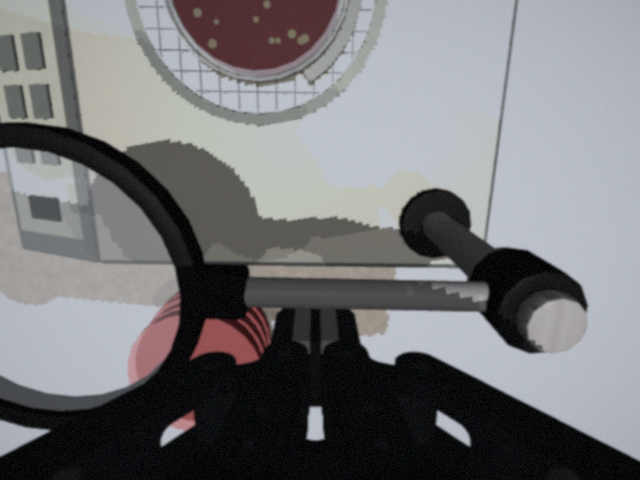

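View pics/c8side.png

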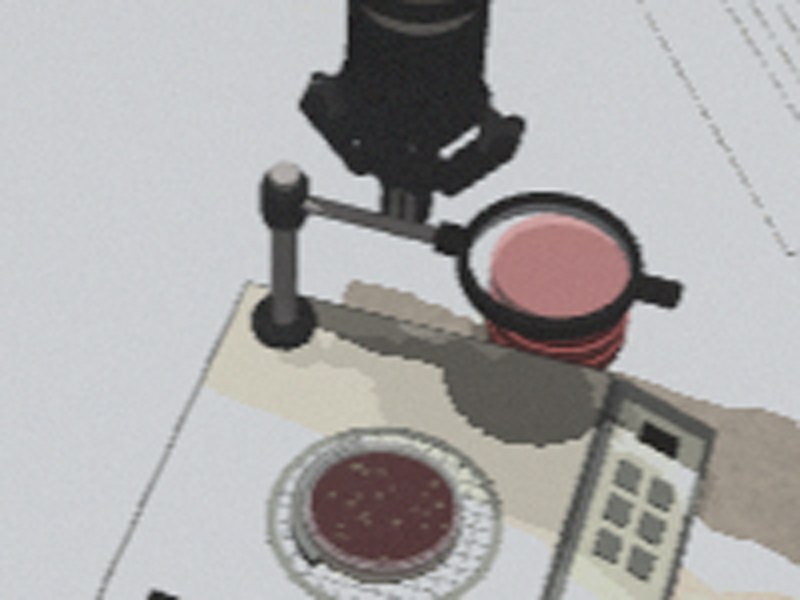

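The lens follows. In the wrist view the rod lies level at row 292, square against the fingers at (315,310), and the ring is far from the gripper body. The next arc stops about 11° short.

Request:
apply_moves --pt "0 0 -0.5 -3 0.05 0 0" --pt "0 0 -1 -7 0.11 0 0" --pt "0 0 -1.5 -10.5 0.16 0 0" --pt "0 0 -1.5 -14.5 0.215 0 0" --pt "0 0 -1.5 -18 0.27 0 0" --pt "0 0 -1.5 -21.5 0.32 0 0" --pt "0 0 -1 -25.5 0.38 0 0" --pt "0 0 -0.5 -29 0.43 0 0" --pt "0 0 0.5 -32.5 0.485 0 0" --pt "0 0 1.5 -36 0.54 0 0" --pt "0 0 2.5 -39.5 0.59 0 0" --pt "0 0 4 -43 0.65 0 0" --pt "0 0 5.5 -46 0.7 0 0" --pt "0 0 5.5 -46 0.7 0 0" --pt "0 0 5.5 -46 0.7 0 0"

```text
clock: 15.25
tcp_pos: [0.5526, 0.0008, 0.1582]
orientation: [1.816, 0.662, -1.816]
contact_force: [0.3, -0.2, 0.6]
grip_width: 0.0001
```

```bash
python3 look.py 9; python3 -c "
from arc import *
f=wcam();save(f,'w9.png')
for n in('lens_center','column'):
  for k in pinpoint(n,'wrist')[:1]: print(n,k['confidence'],at(f,k['point'],.175))
rows(129,118,12)"
```

```text
15.25 [0.5526 0.0008 0.1582] [ 0.2716 -0.2421  0.6369]
side dish 0.81 1148 [0.5307 0.0977 0.0725]
side dish 0.33 1047 [ 0.4388 -0.0861  0.0725]
side lens_center 0.74 [0.507  0.0816 0.175 ]
side tab_tip 0.89 [0.4579 0.1397 0.175 ]
top lens_center 0.62 [0.587  0.1754 0.175 ]
lens_center 0.97 [0.5071525  0.07821025 0.175     ]
column 0.56 [ 0.60856572 -0.03924865  0.175     ]
[0, 0, np.float64(-0.6), np.float64(-1.6), np.float64(0.017), 0, 0],
[0, 0, np.float64(-0.8), np.float64(-2.7), np.float64(0.035), 0, 0],
[0, 0, np.float64(-1.0), np.float64(-3.9), np.float64(0.052), 0, 0],
[0, 0, np.float64(-1.2), np.float64(-5.1), np.float64(0.07), 0, 0],
[0, 0, np.float64(-1.4), np.float64(-6.3), np.float64(0.087), 0, 0],
[0, 0, np.float64(-1.6), np.float64(-7.5), np.float64(0.104), 0, 0],
[0, 0, np.float64(-1.7), np.float64(-8.7), np.float64(0.122), 0, 0],
[0, 0, np.float64(-1.9), np.float64(-9.9), np.float64(0.139), 0, 0],
[0, 0, np.float64(-2.0), np.float64(-11.1), np.float64(0.157), 0, 0],
[0, 0, np.float64(-2.1), np.float64(-12.3), np.float64(0.174), 0, 0],
[0, 0, np.float64(-2.1), np.float64(-13.5), np.float64(0.192), 0, 0],
[0, 0, np.float64(-2.2), np.float64(-14.7), np.float64(0.209), 0, 0],
```

View pics/c9side.png

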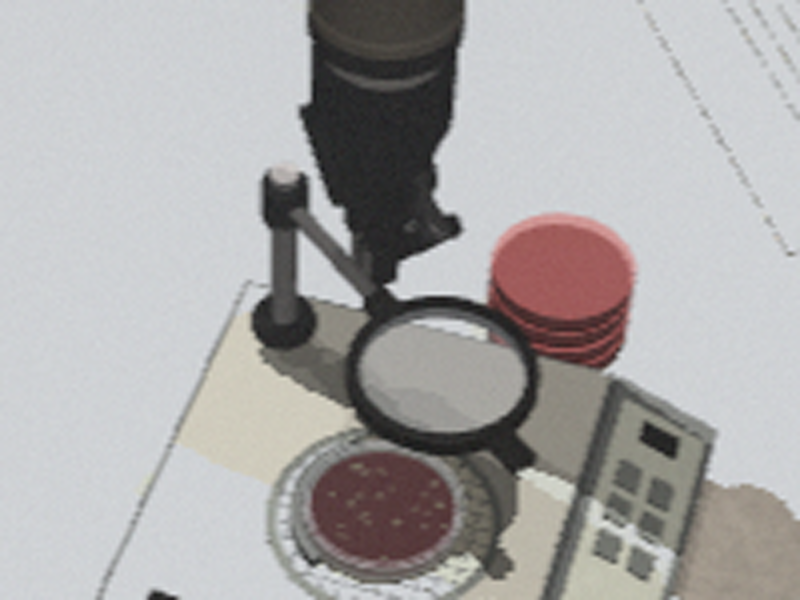

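View pics/c9top.png

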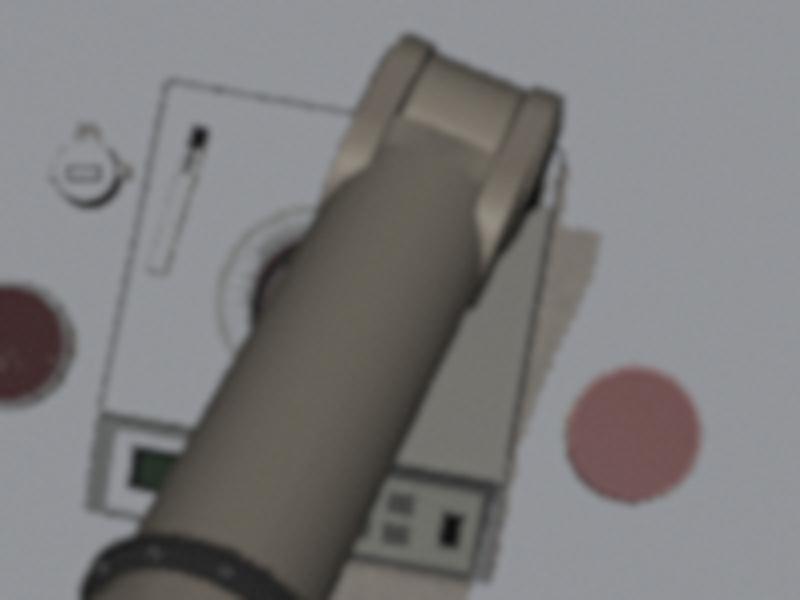

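View pics/w9.png

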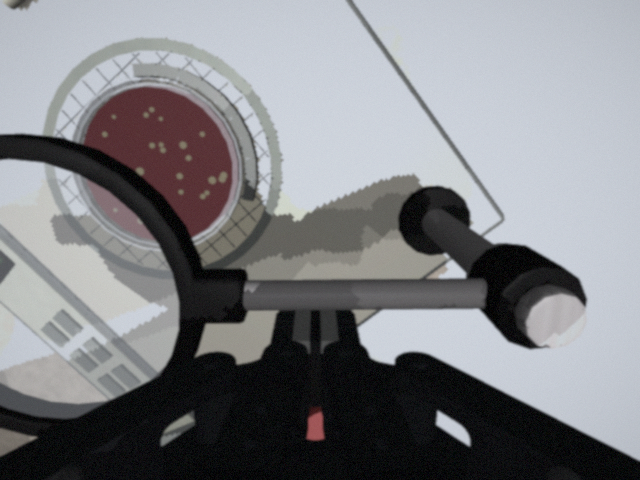

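The lens is at (0.507, 0.079), an arm angle of about 130° in the world, just as commanded. The goal is about 118.5°. Now a slow final approach.

Request:
apply_moves --pt "0 0 -0.5 -1.5 0.017 0 0" --pt "0 0 -1 -3 0.04 0 0" --pt "0 0 -1 -4.5 0.06 0 0" --pt "0 0 -1.5 -6 0.08 0 0" --pt "0 0 -1.5 -7.5 0.104 0 0" --pt "0 0 -2 -9 0.125 0 0" --pt "0 0 -2 -10.5 0.15 0 0" --pt "0 0 -2 -11.5 0.165 0 0" --pt "0 0 -2 -12.5 0.175 0 0" --pt "0 0 -2 -12.5 0.175 0 0" --pt "0 0 -2 -12.5 0.175 0 0"

```text
clock: 16.9
tcp_pos: [0.561, 0.0107, 0.1582]
orientation: [1.927, 0.516, -1.927]
contact_force: [0.4, -0.5, -0.4]
grip_width: 0.0003
```

```bash
python3 look.py 10; python3 -c "
from arc import *
f=wcam();save(f,'w10.png')
for n,z in(('lens_center',.175),('column',.175),('dish',.065)):
  for k in pinpoint(n,'wrist')[:1]: print(n,k['confidence'],at(f,k['point'],z))
rows(120,117,4)"
```

```text
16.9 [0.561  0.0107 0.1582] [ 0.3965 -0.5125 -0.431 ]
side dish 0.87 957 [0.5324 0.106  0.0725]
side lens_center 0.58 [0.5355 0.101  0.175 ]
side tab_tip 0.93 [0.4945 0.1582 0.175 ]
top lens_center 0.57 [0.5292 0.097  0.175 ]
top tab_tip 0.64 [0.4913 0.1698 0.175 ]
lens_center 0.96 [0.5299017  0.09642176 0.175     ]
column 0.9 [ 0.60870123 -0.04049944  0.175     ]
dish 0.85 [0.53600818 0.09691101 0.065     ]
[0, 0, np.float64(0.0), np.float64(0.3), np.float64(-0.001), 0, 0],
[0, 0, np.float64(-0.3), np.float64(-0.9), np.float64(0.017), 0, 0],
[0, 0, np.float64(-0.5), np.float64(-2.0), np.float64(0.034), 0, 0],
[0, 0, np.float64(-0.7), np.float64(-3.2), np.float64(0.052), 0, 0],
```

View pics/c10side.png

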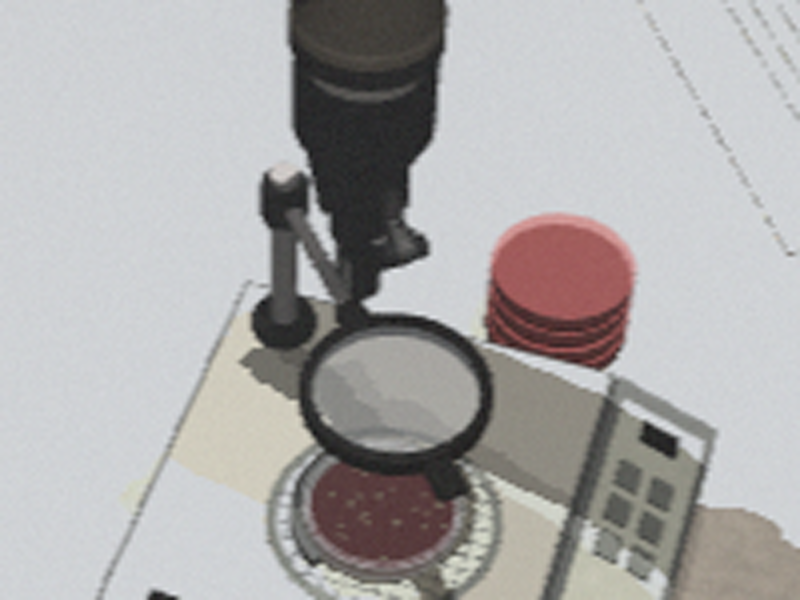

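The wrist view puts the lens at (0.530, 0.096) and the dish at (0.535, 0.097), about 5 mm apart. I'll push another 1.8 mm, then back off and rise.

Request:
apply_moves --pt "0 0 -0.3 -1 0.017 0 0" --pt "0 0 -0.5 -1.8 0.03 0 0" --pt "0 0 -0.5 -1.8 0.03 0 0" --pt "0 0 -0.5 -1.8 0.03 0 0" --pt "0 0 -0.5 6 0.03 0 0" --pt "0 0 -0.5 18 0.03 0 0" --pt "0 -30 -0.5 30 0.03 0 0" --pt "0 -70 -0.5 50 0.03 0 0" --pt "0 -120 -0.5 90 0.03 0 0" --pt "0 -140 -0.5 130 0.03 0 0" --pt "0 -140 -0.5 160 0.03 0 0" --pt "0 -140 -0.5 160 0.03 0 0" --pt "0 -140 -0.5 160 0.03 0 0"

```text
clock: 18.8
tcp_pos: [0.4199, -0.0708, 0.2983]
orientation: [1.956, 0.502, -1.945]
contact_force: [0.7, 0.5, 0.7]
grip_width: -0.0003
```

```bash
python3 look.py 11; python3 -c "
from arc import *
f=wcam();save(f,'w11.png')
for n,z in(('lens_center',.175),('column',.175),('dish',.065),('pad_center',.065)):
  for k in pinpoint(n,'wrist')[:1]: print(n,k['confidence'],at(f,k['point'],z))
f=grab_frame('side')
for n in ('pen','stack','spare_dish','tally','alcohol','vial_a'):
  for k in pinpoint(n,'side')[:2]: print(n,round(k['confidence'],2),at(f,k['point'],0.065 if n=='pen' else 0).round(3))
"
```

```text
18.8 [ 0.4199 -0.0708  0.2983] [0.6746 0.4916 0.7199]
side dish 0.65 862 [0.5327 0.1071 0.0725]
side lens_center 0.83 [0.5298 0.1008 0.175 ]
side tab_tip 0.88 [0.4991 0.1617 0.175 ]
top dish 0.62 182 [0.7029 0.3744 0.0725]
top dish 0.6 3 [0.4999 0.0705 0.0725]
top lens_center 0.68 [0.5346 0.0943 0.175 ]
top tab_tip 0.64 [0.4992 0.1637 0.175 ]
pen 0.59 [0.6   0.187 0.065]
pen 0.37 [0.701 0.41  0.065]
stack 0.63 [ 0.442 -0.124  0.   ]
spare_dish 0.94 [0.507 0.316 0.   ]
tally 0.83 [ 0.636  0.259 -0.   ]
alcohol 0.8 [ 0.64  -0.445  0.   ]
vial_a 0.71 [0.701 0.382 0.   ]
vial_a 0.6 [0.655 0.391 0.   ]
```

View pics/c11side.png

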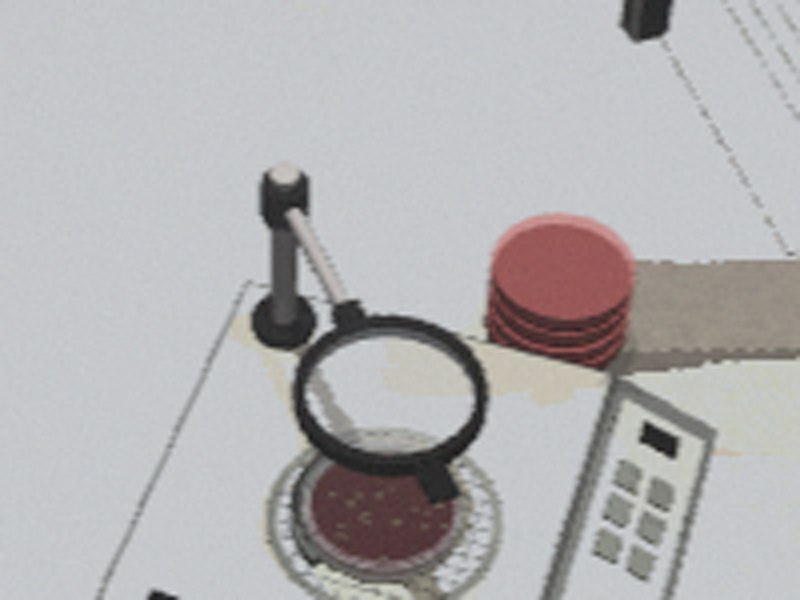

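View pics/c11top.png

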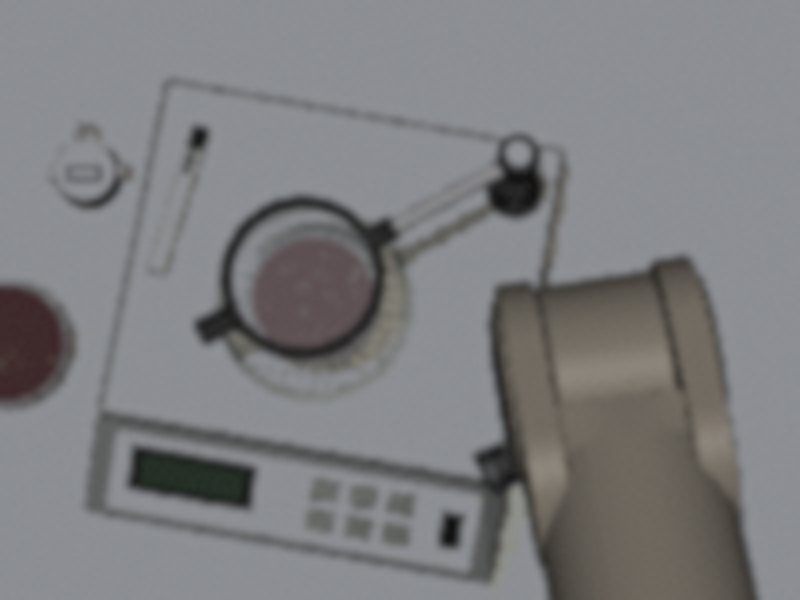

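View pics/w11.png

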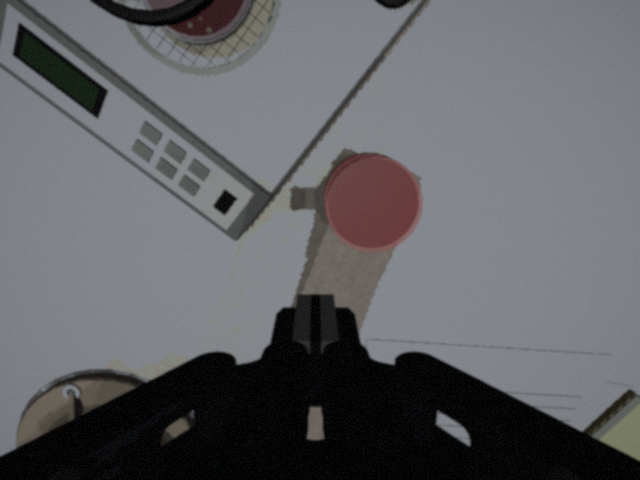

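The wrist view no longer shows the lens. In the top crop the ring spans about (222–383, 197–358), and in the side crop (293–488, 314–476). I'll check from those.

```bash
python3 -c "
from h import *
t=grab_frame('top');s=grab_frame('side')
a=[(190+302.5/4)/640,(180+277.5/4)/480];b=[(230+390.5/4)/640,(170+395/4)/480]
print('lens top',at(t,a,.175),'side',at(s,b,.175),tri(t,a,s,b))
for z,x,y,f,x0,y0,n in((.08,312,293,t,190,180,'dish agar top'),(.078,383,505,s,230,170,'dish side')): print(n,at(f,[(x0+x/4)/640,(y0+y/4)/480],z))
for c,f in(('top',t),('side',s)):
  for k in cut_out('lens_center',c)[:1]:
    ys,xs=np.nonzero(k['pixels']);print(c,'mask',k['confidence'],len(xs),xs.min(),xs.max(),ys.min(),ys.max())
"
```

```text
lens top [0.53312639 0.09569785 0.175     ] side [0.53076668 0.09884092 0.175     ] (array([0.53224088, 0.09602696, 0.172001  ]), np.float64(0.0026559944747150182))
dish agar top [0.53681259 0.09565585 0.08      ]
dish side [0.53141711 0.09792899 0.078     ]
top mask 0.77 1568 238 323 214 268
side mask 0.97 2020 295 352 211 294
```

Lens and dish are about 1–4 mm apart in each camera, within the 12 mm allowed. The arm is clear, so I'm handing in.

```bash
python3 -c "
from h import *
print(r.hand_in()); print(r.get_obs()['clock'])"
```

```text
the job is handed in; nothing more can be done
None
the job is handed in; nothing more can be done
```

The dish is home in the crescent stop and the lens is centred over it. I handed the job in at about 19 s on the robot clock; no verdict is reported.

**Dish:** I slid it about 41 mm with the shut fingertips. The push ended when the force rose from about 0 to 6 N with no further travel, so the dish was against the stop. The cameras put its centre about 1–3 mm from the pad's centre.

**Lens:** I pushed the swing arm's rod round by about 1.58 rad, from one side only. The lens centre is about 4 mm from the dish's centre in the top view and about 1 mm in the side view. The two cameras differ by 3–5 mm in absolute position, but both readings are well inside the 12 mm allowed.

**Other things on the bench:** Pen and stack look unmoved in the pictures, and their last detections match the earlier ones within detector noise; so does the alcohol bottle, apart from one low-confidence false match. The spare dish, tally counter and vials showed up in the last check but had no earlier reading to compare with; the arm never worked near them.

**Detector disagreements:** Some detector results were plainly wrong because the arm or lens hid the object, such as a side-view lens reading on the column and dish masks on the vials. I left those out. The last wrist picture gave no reading of lens or dish, so the final check rests on the top and side cameras.

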